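# Hang the cup basket in the soaking tank and shut the lid

## Robot

A 6-joint arm with a two-finger parallel gripper is mounted at the origin on the work surface. World frame = base frame: x ahead of the robot, y to its left, z up, the work surface at z = 0. Lengths are in m, angles in degrees, forces in N, time in s.
With the tool pointing down it reaches from about 0.35 to 0.875 m from the base axis. Payload 4.2 kg.
Tool frame: the origin (TCP) lies on the front face of the gripper's body, between the roots of the fingers; the fingertips stand finger_overhang ahead of it and the grasp point (between the pads) lies 51 mm ahead of it (finger_overhang is the distance from the TCP to the fingertips, in m); z points along the fingers, y is the line along which they close (so a half turn about z gives the same grasp; the last joint's range is limited). The gripper opens to 87 mm and grips with 3 to 60 N. Pads are 19 mm wide; open, the fingers measure 117 mm over their backs; the gripper's body (75 mm by 190 mm) begins 51 mm behind the grasp point.
Start: joints at [-59.496, 22.042, 0.453, 0, -68.411, -14.817], TCP at [0.169, -0.602, 0.292] pointing down, gripper open.
Joint ranges: [-179.83, 179.83], [-69.29, 118.12], [-61.27, 80.66], [-181.25, 117.63], [-171.15, -9.14], [-177.46, 177.46]. Speed limits (degrees/s): [159.86, 159.86, 180, 180, 180, 180].

## Interface

Orientations are given as a 3x3 rotation matrix whose columns are the frame's x, y, z axes.
In Python, from station import sense, capture, camera_model, finish_job, finger_overhang gives the robot as it stands. The module is installed in compiled form; this text tells all that it offers.
- The arm moves only by the tool jog_arm, never from a script. Its argument "rows" is a list that holds one entry, the list of rows, each a list of 4 numbers: the shift along the tool's x, y, z in m, then the turn about the tool's z in rad. A call has 1 to 20 rows; each row shifts and turns the commanded pose from where the row before left it, along the tool's axes as they then stand; what a row does not reach is not made up. A row lasts 1/8 s, in which the tool goes at most 62.5 mm and 10.7 degrees, less where a joint would pass 70% of its speed; a pose out of reach is approached as far as the arm can. A call is refused whole if a number of a shift passes 0.0625 or a number of a turn 0.188, either way. A call with a gripper value outside its range is refused whole. "claw" is the opening, from 0 (shut) to 1 (fully open), set as the call begins (left out, the last holds). The fingers move at their own pace and stop on an object; the grip force is fixed at half the most. Time passes only in rows, so rows that do not move let the fingers close. It gives the time, the measured TCP pose, the force, the opening and the grip force at its end, in the units of the state.
- sense(): the state, without advancing time (a new reading comes with each control period).
- capture(name): name is "side" or "top" or "wrist"; returns the picture (480x640x3 uint8, red, green, blue); there is no depth.
- camera_model(name): a dict with "fovy" (degrees; the focal length in pixels is half the picture's height over the tangent of half this angle, whatever the lens; pixels are square), "cx", "cy" (the principal point, pixels), "k1" (the pictures are not rectified: a ray, as slopes to the right and down, at radius r is drawn at 1 + k1 r^2 times it, then the intrinsics apply), "eye" and "rotation" of the camera in the world. Camera axes: x right, y down, z forward; pixel columns grow to the right and rows downward; lengths in m; the calibration is good to about 2 mm. A picture is of the moment at which its call begins: read the wrist's pose just before it. camera_model takes no time and is no camera call; for the wrist camera it gives the pose at the moment of the call.
- finish_job(): hands the job in; it is judged then, once.
The state is a dict: "time_s": time; "joints": joint angles; "joint_velocities": joint speeds; "effort": joint torques, N m; "tcp_pos": TCP position; "ee_rot": TCP orientation; "wrist_force": force on the tool from outside, world axes, zero at the start; "moment": the same for the moment, N m; "gripper_width": opening from 0.0 (shut) to 1.0 (fully open); "gripper_force": force on a finger pad.
Only numpy, scipy, OpenCV 4.12 (cv2) and the standard library are available. Lean on these libraries where they do the work, as an engineer would, in place of code of your own. Each camera call takes 0.05 s, during which the arm holds its last target. There are 200 camera calls.

## Task

Hang the wire basket with its two palette cups inside the steel soaking tank, with its bent lip hooked over the tank's front rim (the one opposite the hinge), keeping it upright so that the cups stay in it. Then let go and swing the lid fully shut without slamming it. Leave the other things on the table where they are.

Things in the scene. Friction and masses are not known exactly. Their poses are not given: they have to be found in the camera images.
- tank: Steel soaking tank, fixed: open sheet-steel box, inside 170 mm front to back (x), 190 mm wide (y), 127 mm deep, walls 4 mm, inner faces flush; inner floor 8 mm and rim top 135 mm above the table. Wire carrying handles stand 28 mm out from the two side walls, a brass drain cock low on one. Origin: middle of the underside, 89 mm behind the front rim point; x from front rim to hinge, z up.
- tank_front_rim (a point): Middle of the top of the tank's FRONT rim, the one opposite the lid's hinge, 135 mm above the table. The rim is folded outward: 8 mm thick, 12 mm high; this point is mid-thickness. x points level into the tank towards the hinge (inner face of this wall at +4 mm, opposite inner face at +174 mm), y along the rim, z up.
- lid (a joint): Angle of the tank's sheet-steel lid about its hinge at the rear rim: 0 shut (level, underside 3.5 mm above the rim, so the hook strip fits under it), 1.57 upright, stop at 1.95. Starts open at 1.45 to 1.8. Stiff hinge, 0.5 N m of friction: it stays where it is left and takes 1 to 5 N near its front edge to swing down.
- lid_hinge (a point): Middle of the lid's hinge axis, 140 mm above the table, 182 mm along +x from the front rim point; the axis is parallel to the front rim. This frame turns with the lid: x from the lid's front edge to the hinge, y along the hinge, z out of the lid's outer face (the face to push on to shut it).
- lid_edge (a point): Middle of the front (free) edge of the lid sheet, 190 mm from the hinge axis. Sheet 214 mm wide (y), 3 mm thick, with 14 mm deep skirts on its sides; outer face plain but for two flat ribs at y = +-60 mm. Beyond this edge a tab 70 mm wide goes on for 18 mm to a rubber bead 9 mm thick. Axes as for lid_hinge.
- tray: White drip tray, fixed, 200 x 190 mm, floor 4 mm thick, rim 10 mm high, on which the basket stands at first. Origin: middle of its underside.
- basket_grip (a point): Centre of the blue grip on the basket's fixed arched handle: flat-sided bar 12 mm thick (x), 64 mm long (y), 18 mm high, 79 mm above the basket's underside, over its middle; wire arms run from its ends down to the basket's y sides. Take the basket here. x points away from the hook lip, z up. Hung in the tank, this x lies along the front rim's x.
- basket_floor (a point): Middle of the upper face of the floor of the wire basket, 75 mm below the grip centre. Basket 120 mm (x) by 130 mm (y), 45 mm high, floor 4 mm thick, 0.22 to 0.37 kg. On its -x side a steel strip 70 mm wide and 2.5 mm thick (outer face at x = -60 mm) rises and is bent outwards into a downturned lip. Axes as for the grip.
- basket_hook (a point): Middle of the throat under the basket's bent lip, at the underside of the bend: 67.5 mm from the grip centre along -x and 21 mm above it (100 mm above the underside; bend 2.5 mm thick). Throat 15 mm wide (x) from strip to lip; the lip comes down 28 mm and its end flares outwards to 24 mm from the strip. Hung, this point lies on the front rim point, up to 4 mm off in x.
- cup0_center (a point): Centre of the aluminium palette cup, a small open metal cup 43 mm across and 24 mm high, 35 g, loose in the basket.
- cup1_center (a point): Centre of the brass palette cup, the same size, loose in the basket.
- brush_jar: Bystander: green glass jar, 76 mm across, with three brushes standing in it, 190 mm high in all. Origin at the middle of its underside.
- ink_bottle: Bystander: amber ink bottle with a black cap, 52 mm across, 75 mm high. Origin at the middle of its underside.
- paint_tin: Bystander: tin with a blue label, 90 mm across, 98 mm high. Origin at the middle of its underside.
- tape_roll: Bystander: yellow roll of tape lying flat, 90 mm across, 25 mm high. Origin at the middle of its underside.
- brayer: Bystander: ink roller with a black rubber roller 90 mm wide and a wooden handle, 160 mm long, lying down. Origin at the middle of its underside.
- carton: Bystander: small brown carton 110 x 85 x 70 mm. Origin at the middle of its underside.
- palette_knife: Bystander: palette knife with a wooden handle, 200 mm long, lying flat. Origin at the middle of its underside.

How it is judged (in metres and radians):
On the way:
1. the basket hangs by its lip on the front rim, inside the tank, with the lid still open (x of basket_hook in the frame of tank_front_rim between -0.008 and 0.008 m and z of basket_hook in the frame of tank_front_rim between -0.004 and 0.006 m and y of basket_hook in the frame of tank_front_rim between -0.04 and 0.04 m and x of basket_grip in the frame of tank_front_rim between 0.035 and 0.09 m and angle between basket_grip's own z axis and vertical below 0.15 rad and value of joint lid above 1 rad), for 0.3 s.
At the end, for the whole second after the job is handed in: The basket hangs inside the tank by its lip on the front rim: throat point within 8 mm across, 40 mm along and -4 to +6 mm in height of the front rim point, upright within 0.15 rad, its grip 35 to 90 mm inside of the rim; both cups in the basket; lid shut to under 0.04 rad (x of basket_hook in the frame of tank_front_rim between -0.008 and 0.008 m and z of basket_hook in the frame of tank_front_rim between -0.004 and 0.006 m and y of basket_hook in the frame of tank_front_rim between -0.04 and 0.04 m and x of basket_grip in the frame of tank_front_rim between 0.035 and 0.09 m and angle between basket_grip's own z axis and vertical below 0.15 rad and x of cup0_center in the frame of basket_floor between -0.06 and 0.06 m and y of cup0_center in the frame of basket_floor between -0.065 and 0.065 m and z of cup0_center in the frame of basket_floor between -0.005 and 0.041 m and x of cup1_center in the frame of basket_floor between -0.06 and 0.06 m and y of cup1_center in the frame of basket_floor between -0.065 and 0.065 m and z of cup1_center in the frame of basket_floor between -0.005 and 0.041 m and value of joint lid below 0.04 rad); the robot touches nothing.
It fails at once if the basket is tipped more than 0.6 rad (angle between basket_grip's own z axis and vertical above 0.6 rad).
It fails at once if the lid is slammed: it is still closing faster than 3 rad/s in its last 0.3 rad (value of joint lid below 0.3 rad and velocity of joint lid below -3 rad/s).
It fails at once if another thing on the table is moved more than 30 mm (distance of any of brush_jar, ink_bottle, paint_tin, tape_roll, brayer, carton, palette_knife from where it was at the start of the episode above 0.03 m).
It also fails if it takes over 72 s, if anything falls off the work surface, if the arm or the gripper's body presses on something with over 40 N, if the wrist force passes 120 N, or if a joint passes its speed limit or range.

## Working session

There is one attempt and no reset: what is moved stays moved. The work goes in short steps, Python scripts to look and compute and a tool call to move; the robot and the scene stay as the last step left them, time stands still between calls to the robot, and variables do not carry over. Pictures are saved under pics/ and viewed, at most 10 in all, crops included, and the job is handed in when it is done.

Besides the shell and the picture viewer there is one more tool, called after "Emit:" as a command line: name --argument value ..., lists and objects as JSON in quotes. jog_arm: Moves the arm, as the interface text tells. Its arguments: {"type":"object","properties":{"rows":{"type":"array"},"claw":{"type":"number"}},"required":["rows"]}

```bash
mkdir -p pics; cat > h.py <<'E'
import numpy as np, cv2
from station import *
def K(m):
    f=240/np.tan(np.radians(m["fovy"])/2); return f
def ray(m,u,v):
    f=K(m); d=np.array([(u-m["cx"])/f,(v-m["cy"])/f]); s=d.copy()
    for _ in range(30): s=d/(1+m["k1"]*(s@s))
    R=np.array(m["rotation"]); w=R@np.array([s[0],s[1],1]); return np.array(m["eye"]),w
def onz(m,u,v,z):
    e,w=ray(m,u,v); return e+w*(z-e[2])/w[2]
def proj(m,p):
    c=np.array(m["rotation"]).T@(np.array(p)-np.array(m["eye"])); s=c[:2]/c[2]; s=s*(1+m["k1"]*(s@s)); return s*K(m)+[m["cx"],m["cy"]]
def tri(m1,p1,m2,p2):
    e1,a=ray(m1,*p1); e2,b=ray(m2,*p2); t=np.linalg.lstsq(np.c_[a,-b],e2-e1,rcond=None)[0]
    P,Q=e1+t[0]*a,e2+t[1]*b; return (P+Q)/2,np.linalg.norm(P-Q)
E
python3 - <<'E'
from h import *
print(finger_overhang)
for n in("top","side"):
    im=capture(n); cv2.imwrite(f"pics/{n}0.png",im[:,:,::-1]); m=camera_model(n); print(n,m)
s=sense();print(s["time_s"],s["tcp_pos"],s["ee_rot"],s["wrist_force"])
E
```

```text
0.0697
top {'fovy': 55.23375948329791, 'cx': 321.0793447777417, 'cy': 245.1156409323952, 'k1': -0.040467659139192876, 'eye': array([ 0.32831892, -0.06342391,  1.14045878]), 'rotation': array([[ 0.09302996, -0.9725083 ,  0.21347842],
       [-0.99566272, -0.09063369,  0.02100659],
       [-0.00108075, -0.21450675, -0.97672191]])}
side {'fovy': 45.212099905604674, 'cx': 320.8306929086337, 'cy': 243.0994636391628, 'k1': -0.07604173082772864, 'eye': array([0.40316364, 0.81769848, 1.12235838]), 'rotation': array([[-0.98949319, -0.10509549,  0.09928831],
       [-0.14448826,  0.74320568, -0.65327518],
       [-0.00513536, -0.66075733, -0.75058203]])}
0.1 [ 0.1688908  -0.60132219  0.29126206] [[-9.62798648e-01 -2.70219128e-01 -6.22222625e-04]
 [-2.70219829e-01  9.62796824e-01  1.87632136e-03]
 [ 9.20560455e-05  1.97465656e-03 -9.99998046e-01]] [ 0.51369181 -0.36179361  0.32804607]
```

View pics/top0.png

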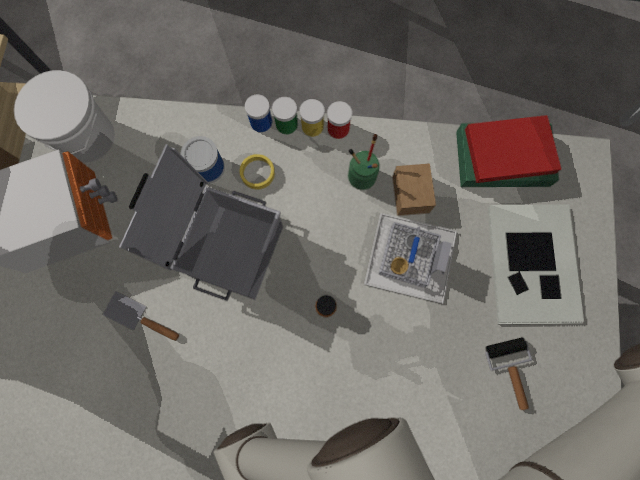

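View pics/side0.png

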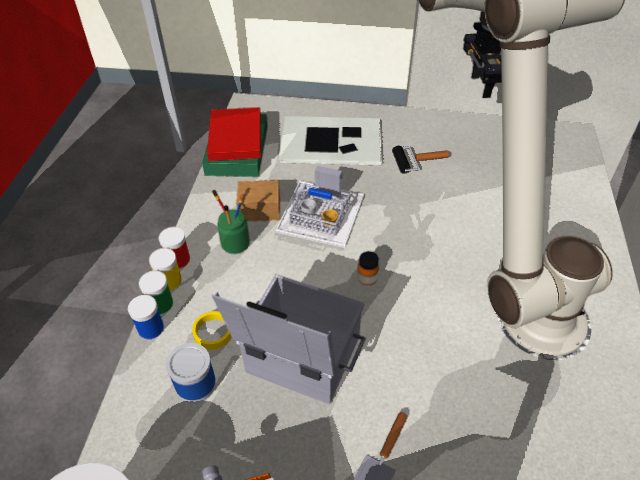

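The top view shows the tank around (230,240) with its front rim on the right, from about (282,212) to (257,296), and the lid open to the left. The basket's blue grip is at (413,249) and its hook is on the right at about (442,258). The side view shows the lid's outer face, with the tab bead at about (266,310), and the basket at (322,195). Next I'll zoom in to measure.

```bash
python3 - <<'E'
from h import *
t=cv2.imread("pics/top0.png"); s=cv2.imread("pics/side0.png")
def crop(im,x,y,w,h,k): 
    c=cv2.resize(im[y:y+h,x:x+w],None,fx=k,fy=k,interpolation=cv2.INTER_CUBIC)
    c=np.clip(c.astype(float)*1.5,0,255).astype(np.uint8)
    for i in range(0,w,20): cv2.putText(c,str(x+i),(i*k,8),0,.3,(0,255,255),1); cv2.line(c,(i*k,10),(i*k,16),(0,255,255),1)
    for i in range(0,h,20): cv2.putText(c,str(y+i),(0,i*k+4),0,.3,(0,255,255),1)
    return c
cv2.imwrite("pics/c1.png",crop(t,110,140,190,145+20,4))
a=crop(s,205,260,170,150,4); cv2.imwrite("pics/c2.png",a)
for n,im in(("top",t),("side",s)):
    hsv=cv2.cvtColor(im,cv2.COLOR_BGR2HSV); m=cv2.inRange(hsv,(100,120,50),(125,255,255))
    k,l,st,c=cv2.connectedComponentsWithStats(m)
    print(n,[(st[i].tolist(),c[i].round(1).tolist()) for i in range(1,k) if st[i,4]>20])
mt=camera_model("top")
hsv=cv2.cvtColor(t,cv2.COLOR_BGR2HSV); m=cv2.inRange(hsv,(100,120,50),(125,255,255)); m[:, :390]=0;m[:,440:]=0;m[:220]=0;m[280:]=0
b=cv2.boxPoints(cv2.minAreaRect(np.argwhere(m)[:,::-1].astype(np.float32)));print(b)
print([onz(mt,*p,.088).round(4).tolist() for p in b])
E
```

```text
top [([249, 112, 23, 20, 244], [260.7, 123.5]), ([200, 153, 23, 28, 256], [213.7, 170.2]), ([409, 237, 10, 26, 128], [413.6, 249.3])]
side [([308, 188, 24, 11, 171], [319.6, 193.0]), ([235, 203, 6, 14, 30], [237.1, 210.2]), ([132, 310, 32, 29, 488], [149.8, 326.5]), ([172, 363, 43, 37, 638], [196.6, 387.1])]
[[408.5     261.50003]
 [413.53845 236.30771]
 [418.73077 237.34616]
 [413.69232 262.53848]]
[[0.5383, -0.2476, 0.088], [0.5998, -0.2563, 0.088], [0.5985, -0.2686, 0.088], [0.537, -0.2598, 0.088]]
```

View pics/c1.png

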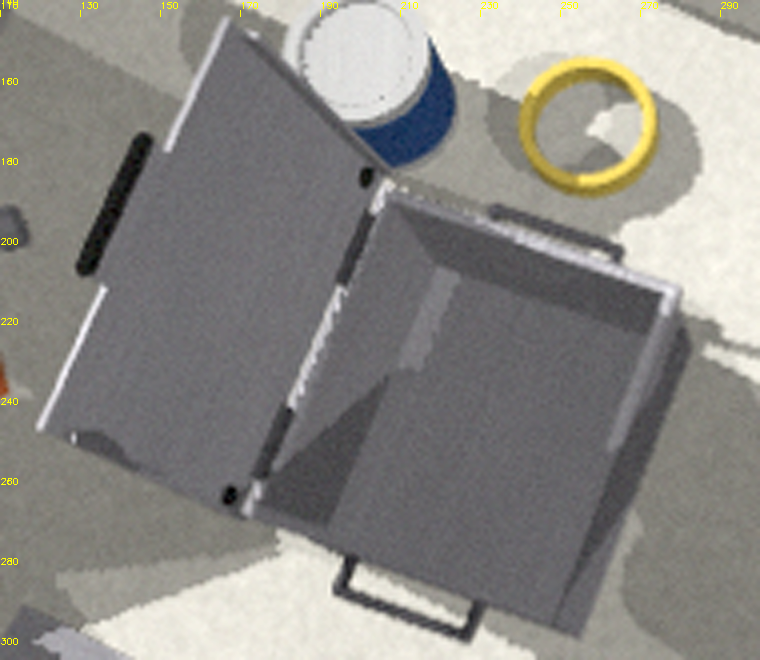

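View pics/c2.png

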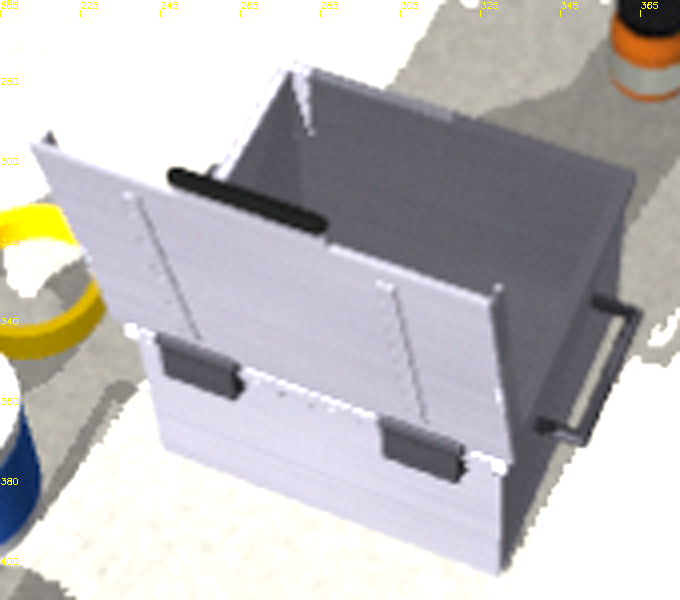

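The crops show the tank's front rim in the top view running from (280,212.5) to about (250,297), and in the side view from (278.8,276.3) to (363.8,303). The hinge corners in the top view are at (206,186) and (172,268).

```bash
python3 - <<'E'
from h import *
mt=camera_model("top");ms=camera_model("side")
T={'A':(280,212.5),'B':(249.8,296.6),'C':(206.2,186.5),'D':(172,268.2)}
S={'A':(278.6,276.5),'B':(363.3,303.5),'C':(237,342.5),'D':(330,376.5)}
P={}
for k in T:
    a=onz(mt,*T[k],.135);b=onz(ms,*S[k],.135);p,e=tri(mt,T[k],ms,S[k]);print(k,a.round(4),b.round(4),p.round(4),round(e,4)); P[k]=(a+b)/2
for q in("AB","CD","AC","BD"): d=P[q[1]]-P[q[0]];print(q,np.linalg.norm(d).round(4),np.degrees(np.arctan2(d[1],d[0])).round(1))
print("grip",tri(mt,(413.6,249.3),ms,(319.6,193)))
# lid edge tab bead: top centre, side centre
print("bead",tri(mt,(110+114/4,140+205/4),ms,(205+247/4,260+201/4)))
# objects near: carton top corners, jar, tin
print("carton",[onz(mt,*p,.07).round(3).tolist() for p in((393,166),(431,164),(434,194))],"jar",onz(mt,363,160,.09),"tin",onz(mt,201,155,.098),"ink",onz(mt,326,306,.075))
print("hook",onz(mt,442,258,.106), "knife",onz(mt,130,310,0))
E
```

```text
A [0.6152 0.0586 0.135 ] [0.6107 0.0669 0.135 ] [0.615  0.0597 0.1265] 0.005
B [0.4184 0.1031 0.135 ] [0.4215 0.1124 0.135 ] [0.4206 0.1048 0.1242] 0.0023
C [0.6618 0.2362 0.135 ] [0.6609 0.2425 0.135 ] [0.6634 0.2382 0.1281] 0.0014
D [0.4648 0.2843 0.135 ] [0.4677 0.2904 0.135 ] [0.4669 0.2868 0.1278] 0.0024
AB 0.1982 166.9
CD 0.201 166.2
AC 0.1831 74.7
BD 0.1855 75.6
grip (array([ 0.56935827, -0.25893899,  0.08258664]), np.float64(0.0007215479229438992))
bead (array([0.57238916, 0.29742359, 0.3439853 ]), np.float64(0.00033178185806732456))
carton [[0.78, -0.2, 0.07], [0.794, -0.294, 0.07], [0.716, -0.305, 0.07]] jar [ 0.77985573 -0.12317031  0.09      ] tin [0.75339432 0.27209935 0.098     ] ink [ 0.41874565 -0.06524511  0.075     ]
hook [ 0.55001474 -0.32096684  0.106     ] knife [0.36883093 0.41925017 0.        ]
```

Emit:
jog_arm --rows '[[[0, 0, 0, 0.138], [0, 0, 0, 0.138], [0, 0, 0, 0.138], [-0.029, 0.0328, 0.002, 0], [-0.029, 0.0328, 0.002, 0], [-0.029, 0.0328, 0.002, 0], [-0.029, 0.0328, 0.002, 0], [-0.029, 0.0328, 0.002, 0], [-0.029, 0.0328, 0.002, 0], [-0.029, 0.0328, 0.002, 0], [-0.029, 0.0328, 0.002, 0], [-0.029, 0.0328, 0.002, 0], [-0.029, 0.0328, 0.002, 0], [-0.029, 0.0328, 0.002, 0], [-0.029, 0.0328, 0.002, 0], [0, 0, 0, 0], [0, 0, 0, 0]]]' --claw 0.45

```text
time_s: 2.22
tcp_pos: [0.5681, -0.2606, 0.2677]
ee_rot: [[-0.99, 0.14, -0.001], [0.14, 0.99, 0.0], [0.001, 0.0, -1.0]]
wrist_force: [-0.0, -0.5, -0.0]
gripper_width: 0.451
gripper_force: 0.0
```

```bash
python3 - <<'E'
from h import *
s=sense(); m=camera_model("wrist"); im=capture("wrist"); cv2.imwrite("pics/w1.png",im[:,:,::-1])
R=np.array(s["ee_rot"]);print(s["time_s"],s["tcp_pos"],R[:,1],R[:,2],s["gripper_width"],s["joints"],m["eye"],m["k1"],m["fovy"])
hsv=cv2.cvtColor(im,cv2.COLOR_RGB2HSV); k=cv2.inRange(hsv,(100,120,40),(125,255,255))
n,l,st,c=cv2.connectedComponentsWithStats(k)
i=1+st[1:,4].argmax();print(st[i],c[i])
b=cv2.boxPoints(cv2.minAreaRect(np.argwhere(l==i)[:,::-1].astype(np.float32)))
print([onz(m,*p,.092).round(4).tolist() for p in b]);print(b)
E
```

```text
2.225 [ 0.56814433 -0.26058547  0.26768588] [1.39600817e-01 9.90207856e-01 1.15656195e-04] [-1.45551746e-03  3.22000569e-04 -9.99998889e-01] 0.4506781360704386 [-9.82804056e+00  2.30604138e+01 -1.58655251e+00 -4.33602971e-03
 -6.54383540e+01 -8.81948972e+01] [ 0.48847213 -0.24953491  0.36093491] -0.05955463706332386 70.06751724396058
[ 312  208   17   76 1020] [319.78529412 246.03529412]
[[0.5984, -0.2712, 0.092], [0.5356, -0.2585, 0.092], [0.5378, -0.2474, 0.092], [0.6008, -0.2594, 0.092]]
[[310.42758 282.73105]
 [314.83102 207.8724 ]
 [329.01724 208.70688]
 [324.6138  283.56552]]
```

View pics/w1.png

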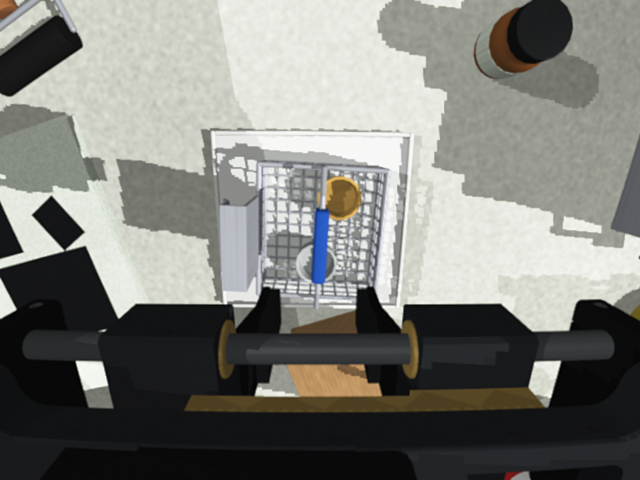

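The wrist view shows the grip running from (319,208) to (317,283), between the open fingers in y. The hook plate is on the left at (240,245), and both cups are inside. I'll go down and grip.

Emit:
jog_arm --rows '[[[0, 0.0013, 0.012, 0.05], [0, 0, 0.0175, 0], [0, 0, 0.0175, 0], [0, 0, 0.0175, 0], [0, 0, 0.0175, 0], [0, 0, 0.0175, 0], [0, 0, 0.0175, 0], [0, 0, 0.0167, 0], [0, 0, 0, 0], [0, 0, 0, 0]]]'

```text
time_s: 3.52
tcp_pos: [0.5692, -0.2594, 0.1349]
ee_rot: [[-0.982, 0.189, 0.001], [0.189, 0.982, -0.0], [-0.001, -0.0, -1.0]]
wrist_force: [-0.3, 0.6, -0.7]
gripper_width: 0.447
gripper_force: 0.0
```

Emit:
jog_arm --rows '[[[0, 0, 0, 0], [0, 0, 0, 0], [0, 0, 0, 0], [0, 0, 0, 0], [0, 0, 0, 0], [0, 0, 0, 0]]]' --claw 0

```text
time_s: 4.28
tcp_pos: [0.5689, -0.2593, 0.1348]
ee_rot: [[-0.982, 0.189, 0.0], [0.189, 0.982, -0.0], [-0.0, -0.0, -1.0]]
wrist_force: [-0.4, 0.4, 2.1]
gripper_width: 0.135
gripper_force: 30.0
```

Emit:
jog_arm --rows '[[[0, 0, -0.006, 0], [0, 0, -0.012, 0], [0, 0, -0.02, 0], [0, 0, -0.024, 0], [0, 0, -0.024, 0], [0, 0, -0.024, 0], [0, 0, -0.024, 0], [0, 0, -0.02, 0], [0, 0, -0.012, 0], [0, 0, -0.006, 0], [0, 0, 0, 0.025], [0, 0, 0, 0.025]]]'

```text
time_s: 5.78
tcp_pos: [0.5684, -0.2592, 0.3055]
ee_rot: [[-0.971, 0.24, -0.002], [0.24, 0.971, 0.001], [0.002, 0.0, -1.0]]
wrist_force: [-0.6, 0.7, -3.0]
gripper_width: 0.134
gripper_force: 30.0
```

Emit:
jog_arm --rows '[[[0.003, 0.0045, 0, 0], [0.008, 0.0115, 0, 0], [0.012, 0.0173, 0, 0], [0.0145, 0.021, 0, 0], [0.0145, 0.021, 0, 0], [0.0145, 0.021, 0, 0], [0.0145, 0.021, 0, 0], [0.0145, 0.021, 0, 0], [0.0145, 0.021, 0, 0], [0.012, 0.0173, 0, 0], [0.008, 0.0115, 0, 0], [0.003, 0.0045, 0, 0], [0, 0, 0, 0], [0, 0, 0, 0], [0, 0, 0, 0]]]'

```text
time_s: 7.65
tcp_pos: [0.4856, -0.041, 0.3064]
ee_rot: [[-0.971, 0.239, -0.0], [0.239, 0.971, -0.0], [0.0, -0.0, -1.0]]
wrist_force: [0.0, 0.1, -2.8]
gripper_width: 0.133
gripper_force: 30.0
```

```bash
python3 - <<'E'
from h import *
s=sense(); m=camera_model("wrist"); im=capture("wrist"); cv2.imwrite("pics/w2.png",im[:,:,::-1]); np.save("w2.npy",m,allow_pickle=True)
R=np.array(s["ee_rot"]);print(s["time_s"],s["tcp_pos"],R[:,1],s["gripper_width"])
for q in((0.6152,.0627,.135),(.42,.1075,.135),(.5165,.085,.135)):print(proj(m,q))
E
```

```text
7.65 [ 0.48558418 -0.04101637  0.30639674] [ 2.38696608e-01  9.71094169e-01 -2.11992346e-04] 0.1328453437188003
[462.65562852 354.84764304]
[491.37376754 120.6600503 ]
[476.47708906 248.4501596 ]
```

View pics/w2.png

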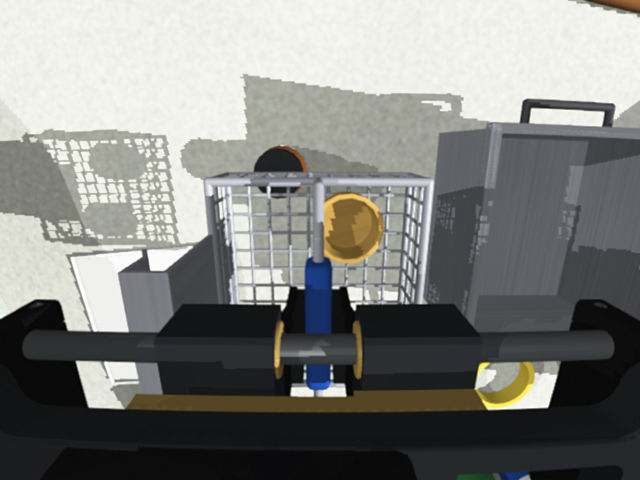

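The near corner of the tank's front rim shows at about (493,128), and the rim runs down to about (480,298). The basket is held level with both cups in it. I'll read the rim edges from pixel profiles.

```bash
python3 - <<'E'
from h import *
im=cv2.imread("pics/w2.png"); g=cv2.cvtColor(im,cv2.COLOR_BGR2GRAY); m=np.load("w2.npy",allow_pickle=True).item()
for y in range(140,296,14): print(y,cv2.blur(g,(1,7))[y,472:512].tolist())
print("col",g[115:145,493].tolist())
E
```

```text
140 [97, 99, 99, 99, 98, 97, 99, 100, 99, 99, 99, 98, 97, 101, 102, 101, 100, 104, 121, 139, 140, 132, 128, 129, 136, 134, 132, 133, 126, 112, 94, 91, 93, 91, 90, 89, 90, 91, 91, 90]
154 [99, 99, 98, 98, 98, 99, 99, 99, 99, 98, 98, 100, 102, 101, 100, 101, 114, 138, 141, 133, 128, 128, 135, 142, 140, 135, 127, 113, 99, 96, 97, 95, 94, 93, 94, 95, 96, 95, 92, 92]
168 [99, 98, 97, 98, 99, 99, 99, 99, 98, 99, 101, 101, 100, 100, 111, 134, 141, 133, 127, 125, 129, 137, 142, 139, 129, 115, 101, 95, 95, 95, 93, 93, 93, 95, 96, 95, 93, 93, 95, 95]
182 [98, 99, 99, 99, 99, 99, 97, 94, 99, 100, 99, 98, 108, 129, 139, 134, 127, 124, 126, 131, 132, 134, 129, 118, 101, 96, 96, 95, 94, 94, 94, 96, 96, 95, 94, 95, 96, 97, 97, 96]
196 [67, 67, 67, 68, 67, 67, 67, 68, 67, 66, 70, 79, 92, 97, 97, 96, 94, 93, 94, 96, 99, 98, 97, 97, 96, 96, 96, 95, 95, 96, 96, 96, 96, 97, 97, 98, 98, 97, 95, 95]
210 [67, 67, 67, 77, 94, 101, 98, 87, 77, 79, 90, 96, 96, 95, 94, 94, 95, 96, 99, 98, 98, 97, 96, 96, 96, 96, 96, 97, 97, 96, 98, 98, 98, 98, 99, 99, 97, 95, 96, 98]
224 [67, 66, 69, 80, 89, 91, 76, 84, 114, 1
[... 431 characters left out ...]
8, 98, 97, 98, 98, 97, 99, 101, 100, 98, 95, 96]
266 [68, 78, 88, 93, 93, 94, 94, 95, 96, 97, 97, 96, 97, 97, 97, 96, 96, 97, 97, 97, 97, 97, 97, 97, 96, 97, 97, 97, 97, 98, 97, 97, 99, 101, 99, 96, 95, 96, 97, 98]
280 [88, 92, 93, 94, 95, 96, 97, 97, 96, 96, 97, 98, 97, 96, 96, 97, 97, 96, 97, 97, 96, 96, 96, 97, 96, 97, 97, 97, 96, 97, 99, 100, 98, 96, 96, 97, 98, 99, 99, 97]
294 [93, 95, 95, 96, 97, 96, 93, 89, 89, 91, 90, 88, 89, 90, 90, 89, 89, 89, 89, 89, 89, 90, 89, 89, 89, 88, 88, 89, 90, 91, 89, 88, 89, 90, 91, 92, 91, 90, 88, 87]
col [240, 239, 238, 239, 242, 244, 228, 153, 140, 154, 153, 153, 152, 145, 143, 144, 142, 140, 139, 136, 136, 136, 135, 133, 134, 132, 131, 130, 130, 129]
```

```bash
python3 - <<'E'
from h import *
m=np.load("w2.npy",allow_pickle=True).item()
v=np.arange(140,281,14); u=[490,488.3,486.6,484.9,483,481.5,479.7,477.8,475.8,473.3,471.5]
O=np.array([onz(m,a,b,.135) for a,b in zip(u,v)]); I=np.array([onz(m,a,b,.135) for a,b in zip((501,499,497.5,495.5),v)])
p=np.polyfit(O[:,0],O[:,1],1); print("outer slope deg",np.degrees(np.arctan(p[0])),O[0],O[-1])
a=np.arctan(p[0]); n=np.array([-np.sin(a),np.cos(a)]); print("thick",((I[:,:2]-O[:4,:2])@n))
print("res",((O[:,1]-np.polyval(p,O[:,0]))*1e3).round(1))
c=onz(m,491,122.5,.135); t=np.array([np.cos(a),np.sin(a)])
for w in(.198,.206):
    b=np.array([c[0],np.polyval(p,c[0])])+t*w/2+n*.004; print(w,b)
g=np.array([.4856,-.041]); print("corner",c,"x of grip in rim along n",(g-b)@n,(g-b)@t)
E
```

```text
outer slope deg -13.733967698570451 [0.4336325 0.1048705 0.135    ] [0.54338026 0.07796807 0.135     ]
thick [0.00854992 0.00839409 0.00863494 0.00848162]
res [-0.1 -0.1 -0.1 -0.  -0.1  0.2  0.2  0.2  0.2 -0.3 -0.1]
0.198 [0.51836145 0.08834349]
0.206 [0.52224708 0.08739384]
corner [0.42124235 0.10706837 0.135     ] x of grip in rim along n -0.13342340264493738 -0.005116783830051123
```

Emit:
jog_arm --rows '[[[-0.003, 0.004, 0, 0], [0, 0.012, 0, 0], [0, 0.02, 0, 0], [0, 0.024, 0, 0], [0, 0.024, 0, 0], [0, 0.024, 0, 0], [0, 0.024, 0, 0], [0, 0.024, 0, 0], [0, 0.022, 0, 0], [0, 0.014, 0, 0], [0, 0.007, 0, 0], [0, 0.002, 0, 0], [0, 0, 0, 0], [0, 0, 0, 0]]]'

```text
time_s: 9.45
tcp_pos: [0.536, 0.1534, 0.3067]
ee_rot: [[-0.971, 0.239, -0.0], [0.239, 0.971, -0.0], [0.0, -0.0, -1.0]]
wrist_force: [-1.5, -0.9, -2.9]
gripper_width: 0.133
gripper_force: 30.0
```

Emit:
jog_arm --rows '[[[0, 0, 0.004, 0], [0, 0, 0.01, 0], [0, 0, 0.015, 0], [0, 0, 0.018, 0], [0, 0, 0.018, 0], [0, 0, 0.018, 0], [0, 0, 0.014, 0], [0, 0, 0.0065, 0], [0, 0, 0.002, 0], [0, 0, 0, 0], [0, 0, 0, 0]]]'

```text
time_s: 10.82
tcp_pos: [0.5364, 0.1541, 0.2017]
ee_rot: [[-0.971, 0.238, 0.001], [0.238, 0.971, 0.001], [-0.001, 0.001, -1.0]]
wrist_force: [-0.2, 0.7, -2.6]
gripper_width: 0.13
gripper_force: 30.0
```

```bash
python3 - <<'E'
from h import *
s=sense(); m=camera_model("wrist"); im=capture("wrist"); R=np.array(s["ee_rot"]);print(s["time_s"],s["tcp_pos"],R[:,1],s["wrist_force"])
a=cv2.resize(im[100:400,150:430],None,fx=2,fy=2,interpolation=cv2.INTER_CUBIC); n=cv2.flip(capture("side"),-1)[:,::-1][::-1]
b=capture("side")[240:390,230:350]; b=cv2.resize(b,None,fx=2,fy=4) if 0 else cv2.resize(b,(240,300))
c=np.zeros((600,800,3),np.uint8); c[:600,:560]=a; c[:300,560:]=b
cv2.imwrite("pics/w3.png",c[:,:,::-1]); np.save("w3.npy",m,allow_pickle=True); cv2.imwrite("pics/w3full.png",im[:,:,::-1])
h=np.array([0.5203,0.0879]);g=np.array(s["tcp_pos"])[:2];d=np.array([np.cos(np.radians(76.27)),np.sin(np.radians(76.27))]);print("grip x",(g-h)@d)
E
```

```text
10.825 [0.53644202 0.15408898 0.20168461] [2.37798675e-01 9.71314041e-01 9.07731185e-04] [-0.15409066  0.74372641 -2.62363996]
grip x 0.06812888874061021
```

View pics/w3.png

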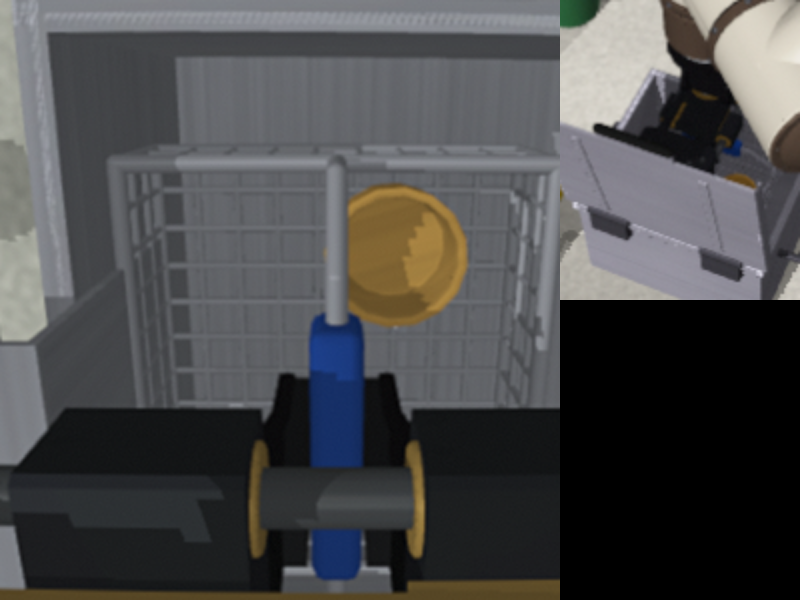

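The basket is inside the tank, clear of the walls. The brass cup is in it, and the hook plate is at the left, over the rim at crop (35–70,297). I'll lower it slowly.

Emit:
jog_arm --rows '[[[0, 0, 0.004, 0], [0, 0, 0.004, 0], [0, 0, 0.004, 0], [0, 0, 0.004, 0], [0, 0, 0.004, 0], [0, 0, 0, 0], [0, 0, 0, 0]]]'

```text
time_s: 11.85
tcp_pos: [0.5363, 0.154, 0.1811]
ee_rot: [[-0.971, 0.238, 0.0], [0.238, 0.971, 0.0], [-0.0, 0.0, -1.0]]
wrist_force: [-0.2, 0.3, -2.8]
gripper_width: 0.133
gripper_force: 30.0
```

Emit:
jog_arm --rows '[[[0, 0, 0.004, 0], [0, 0, 0.004, 0], [0, 0, 0.003, 0], [0, 0, 0.002, 0], [0, 0, 0, 0], [0, 0, 0, 0]]]'

```text
time_s: 12.6
tcp_pos: [0.5363, 0.1539, 0.1682]
ee_rot: [[-0.971, 0.238, 0.0], [0.238, 0.971, 0.0], [-0.0, 0.0, -1.0]]
wrist_force: [-0.5, -0.1, -3.7]
gripper_width: 0.138
gripper_force: 30.0
```

Emit:
jog_arm --rows '[[[0, 0, 0.001, 0], [0, 0, 0.001, 0], [0, 0, 0.001, 0], [0, 0, 0, 0]]]'

```text
time_s: 13.1
tcp_pos: [0.5362, 0.1538, 0.1653]
ee_rot: [[-0.971, 0.238, -0.0], [0.238, 0.971, -0.0], [-0.0, -0.0, -1.0]]
wrist_force: [-1.0, -0.2, -0.8]
gripper_width: 0.135
gripper_force: 30.0
```

```bash
python3 - <<'E'
from h import *
s=sense(); m=camera_model("wrist"); im=capture("wrist"); print(s["wrist_force"],s["moment"],s["tcp_pos"])
a=cv2.resize(im[150:350,100:360],None,fx=3,fy=3,interpolation=cv2.INTER_CUBIC)
cv2.imwrite("pics/w4.png",np.clip(a[:,:,::-1]*1.4,0,255).astype(np.uint8))
E
```

```text
[-1.04145543 -0.15539515 -0.75307205] [-0.33174593  0.19327176 -0.0322637 ] [0.53616669 0.15382454 0.16530522]
```

View pics/w4.png

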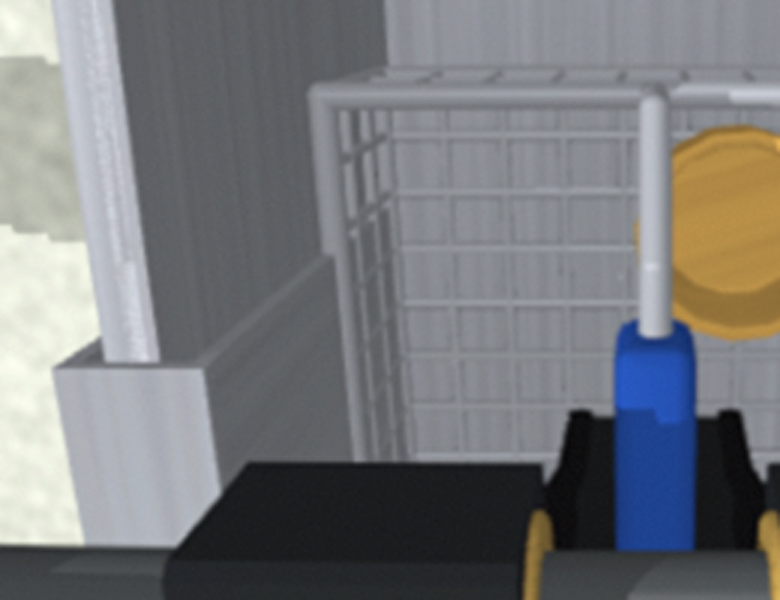

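The lip is over the rim: the rim spans crop x 105–157, inside a hook span of about 60–205. The load has gone from the wrist, so I'll release.

Emit:
jog_arm --rows '[[[0, 0, 0.0005, 0], [0, 0, 0, 0]]]'

```text
time_s: 13.4
tcp_pos: [0.5362, 0.1537, 0.1649]
ee_rot: [[-0.971, 0.238, -0.0], [0.238, 0.971, -0.0], [-0.0, -0.0, -1.0]]
wrist_force: [-0.5, -1.6, 2.0]
gripper_width: 0.133
gripper_force: 30.1
```

Emit:
jog_arm --rows '[[[0, 0, 0, 0], [0, 0, 0, 0], [0, 0, 0, 0], [0, 0, 0, 0], [0, 0, 0, 0]]]' --claw 0.4

```text
time_s: 14.02
tcp_pos: [0.5362, 0.154, 0.1646]
ee_rot: [[-0.971, 0.238, 0.0], [0.238, 0.971, 0.0], [-0.0, 0.0, -1.0]]
wrist_force: [0.1, 0.1, 1.2]
gripper_width: 0.393
gripper_force: 0.0
```

Emit:
jog_arm --rows '[[[0, 0, -0.005, 0], [0, 0, -0.01, 0], [0, 0, -0.015, 0], [0, 0, -0.02, 0], [0, 0, -0.025, 0], [0, 0, -0.03, 0], [0, 0, -0.03, 0], [0, 0, -0.015, 0], [0, 0, 0, 0], [0, 0, 0, 0]]]'

```text
time_s: 15.28
tcp_pos: [0.5356, 0.1537, 0.3133]
ee_rot: [[-0.971, 0.238, -0.002], [0.238, 0.971, -0.001], [0.002, -0.001, -1.0]]
wrist_force: [-0.5, -0.3, -0.5]
gripper_width: 0.4
gripper_force: 0.0
```

```bash
python3 - <<'E'
from h import *
s=sense(); m=camera_model("wrist"); im=capture("wrist"); print(s["time_s"],s["wrist_force"],s["tcp_pos"],s["joints"])
cv2.imwrite("pics/w5.png",im[:,:,::-1])
hsv=cv2.cvtColor(im,cv2.COLOR_RGB2HSV); k=cv2.inRange(hsv,(100,120,40),(125,255,255)); k[:, :200]=0;k[:,450:]=0
b=cv2.boxPoints(cv2.minAreaRect(np.argwhere(k)[:,::-1].astype(np.float32)));P=np.array([onz(m,*p,.123) for p in b]);print(b,P,P.mean(0))
h=np.array([0.5203,0.0879]);d=np.array([np.cos(np.radians(76.27)),np.sin(np.radians(76.27))]);print("grip x",(P.mean(0)[:2]-h)@d)
t=capture("top");cv2.imwrite("pics/t2.png",t[:,:,::-1])
E
```

```text
15.275 [-0.50531988 -0.31221342 -0.47949943] [0.53556422 0.15374195 0.31331364] [ 3.26666472e+01  1.46538475e+01 -7.19061772e+00 -3.98050069e-02
 -6.82877468e+01 -1.36429533e+02]
[[313. 205.]
 [326. 205.]
 [326. 275.]
 [313. 275.]] [[0.50302832 0.15723167 0.123     ]
 [0.50560413 0.16776675 0.123     ]
 [0.56638272 0.15333089 0.123     ]
 [0.56364535 0.14213234 0.123     ]] [0.53466513 0.15511541 0.123     ]
grip x 0.06870424676153021
```

View pics/w5.png

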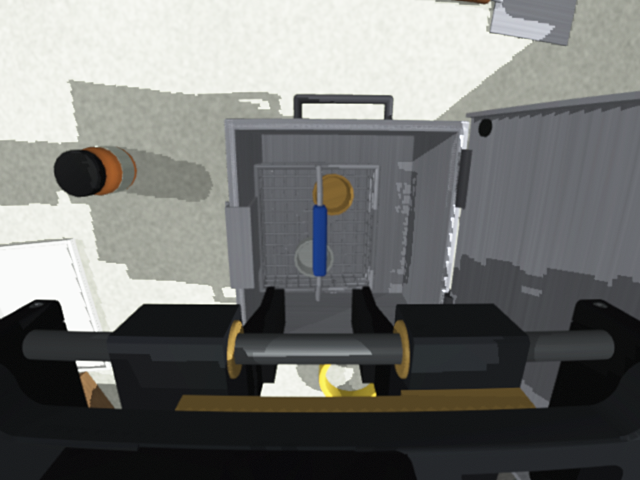

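The basket hangs level on the rim: hook at (238,247), grip at (320,240), both cups inside. The lid stands open on the right. I'll close the fingers, go over the lid and come down behind its edge.

Emit:
jog_arm --rows '[[[0, 0, -0.01, 0], [0, 0, -0.025, 0], [0, 0, -0.035, 0], [0, 0, -0.035, 0], [0, 0, -0.022, 0], [0, 0, -0.01, 0], [0, 0.01, 0, 0], [0, 0.025, 0, 0], [0, 0.035, 0, 0], [0, 0.04, 0, 0], [0, 0.04, 0, 0], [0, 0.025, 0, 0], [0, 0.015, 0, 0], [0, 0, 0, 0], [0, 0, 0, 0]]]' --claw 0

```text
time_s: 17.25
tcp_pos: [0.5813, 0.3381, 0.4516]
ee_rot: [[-0.971, 0.238, -0.0], [0.238, 0.971, -0.0], [-0.0, -0.0, -1.0]]
wrist_force: [-1.2, -0.4, 0.1]
gripper_width: 0.003
gripper_force: 0.0
```

Emit:
jog_arm --rows '[[[0, 0, 0.008, 0], [0, 0, 0.015, 0], [0, 0, 0.02, 0], [0, 0, 0.02, 0], [0, 0, 0.012, 0], [0, 0, 0, 0], [0, 0, 0, 0]]]'

```text
time_s: 18.12
tcp_pos: [0.5816, 0.3385, 0.3774]
ee_rot: [[-0.971, 0.238, 0.001], [0.238, 0.971, 0.001], [-0.001, 0.001, -1.0]]
wrist_force: [0.4, -0.6, -0.4]
gripper_width: 0.008
gripper_force: 0.0
```

```bash
cat > st.py <<'E'
from h import *
s=sense();h=np.array([0.5203,0.0879]);a=np.radians(76.27);g=np.array(s["tcp_pos"])
X=(g[:2]-h)@[np.cos(a),np.sin(a)];Y=(g[:2]-h)@[np.sin(a),-np.cos(a)]
print(s["time_s"],"X",X.round(4),"t",Y.round(4),"tipz",(g[2]-.0697).round(4),np.round(s["wrist_force"],1))
E
python3 st.py; python3 - <<'E'
from h import *
im=capture("side")[180:420,200:460]; cv2.imwrite("pics/s2.png",cv2.resize(im[:,:,::-1],None,fx=2.4,fy=2.4,interpolation=cv2.INTER_CUBIC))
E
```

```text
18.125 X 0.258 t 0.0001 tipz 0.3077 [ 0.4 -0.6 -0.4]
```

View pics/s2.png

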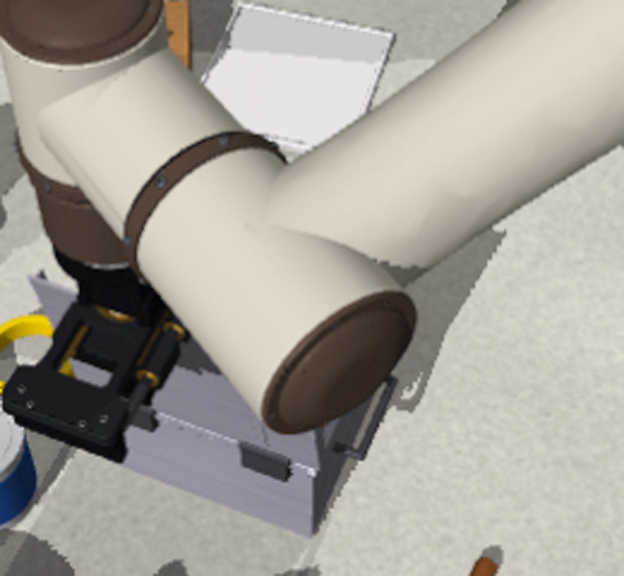

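The side view (my last allowed) shows the gripper behind the lid's outer face, at about (80,400) in the crop, with the fingers clear of it. Now I'll push the lid.

Emit:
jog_arm --rows '[[[0, -0.008, 0, 0], [0, -0.01, 0, 0], [0, -0.011, 0, 0], [0, -0.011, 0.001, 0], [0, -0.011, 0.001, 0], [0, -0.01, 0.001, 0], [0, 0, 0, 0]]]'

```text
time_s: 19.05
tcp_pos: [0.5663, 0.2779, 0.373]
ee_rot: [[-0.971, 0.239, -0.002], [0.239, 0.971, -0.002], [0.002, -0.002, -1.0]]
wrist_force: [0.4, 0.7, -0.7]
gripper_width: 0.004
gripper_force: 0.0
```

```bash
python3 st.py; python3 - <<'E'
import numpy as np
# corner path r=.165, face offset .0015 -> tool centre X, tip z, step deltas
th=np.linspace(1.57,0,29); r=.165
X=.182-r*np.cos(th)+.0015*np.sin(th)+.015; Z=.140+r*np.sin(th)+.0015*np.cos(th)
for i in range(1,29): print(round(th[i],2),X[i].round(4),Z[i].round(4),"dy",(X[i]-X[i-1]).round(4),"dz",(Z[i-1]-Z[i]).round(4))
E
```

```text
19.05 X 0.1954 t -0.0004 tipz 0.3033 [ 0.4  0.7 -0.7]
1.51 0.1891 0.3048 dy -0.0092 dz 0.0002
1.46 0.1799 0.3041 dy -0.0092 dz 0.0007
1.4 0.1707 0.3029 dy -0.0092 dz 0.0012
1.35 0.1616 0.3012 dy -0.0091 dz 0.0017
1.29 0.1527 0.2989 dy -0.009 dz 0.0022
1.23 0.1438 0.2962 dy -0.0088 dz 0.0027
1.18 0.1352 0.293 dy -0.0087 dz 0.0032
1.12 0.1267 0.2893 dy -0.0085 dz 0.0037
1.07 0.1184 0.2851 dy -0.0083 dz 0.0042
1.01 0.1104 0.2805 dy -0.008 dz 0.0046
0.95 0.1027 0.2754 dy -0.0077 dz 0.0051
0.9 0.0952 0.2699 dy -0.0074 dz 0.0055
0.84 0.0881 0.264 dy -0.0071 dz 0.0059
0.78 0.0813 0.2577 dy -0.0068 dz 0.0063
0.73 0.0749 0.251 dy -0.0064 dz 0.0067
0.67 0.0689 0.244 dy -0.006 dz 0.007
0.62 0.0633 0.2367 dy -0.0056 dz 0.0073
0.56 0.0581 0.229 dy -0.0052 dz 0.0076
0.5 0.0533 0.2211 dy -0.0048 dz 0.0079
0.45 0.049 0.2129 dy -0.0043 dz 0.0082
0.39 0.0451 0.2045 dy -0.0039 dz 0.0084
0.34 0.0417 0.1959 dy -0.0034 dz 0.0086
0.28 0.0389 0.1871 dy -0.0029 dz 0.0088
0.22 0.0365 0.1782 dy -0.0024 dz 0.0089
0.17 0.0346 0.1691 dy -0.0019 dz 0.0091
0.11 0.0332 0.16 dy -0.0014 dz 0.0091
0.06 0.0323 0.1507 dy -0.0009 dz 0.0092
0.0 0.032 0.1415 dy -0.0003 dz 0.0092
```

Emit:
jog_arm --rows '[[[0, -0.008, 0, 0], [0, -0.009, 0, 0], [0, -0.009, 0, 0], [0, -0.009, 0.001, 0], [0, -0.009, 0.002, 0], [0, -0.009, 0.003, 0]]]'

```text
time_s: 19.8
tcp_pos: [0.554, 0.2271, 0.368]
ee_rot: [[-0.971, 0.238, 0.0], [0.238, 0.971, 0.0], [-0.0, 0.0, -1.0]]
wrist_force: [-0.7, 1.5, 2.4]
gripper_width: 0.004
gripper_force: 1.3
```

```bash
python3 st.py; python3 - <<'E'
from h import *
im=capture("top"); cv2.imwrite("pics/t3.png",im[:,:,::-1])
k=(im.max(2)<40).astype(np.uint8); n,l,st,c=cv2.connectedComponentsWithStats(k)
m=camera_model("top")
for i in range(1,n):
    if st[i,4]>40: print(st[i],c[i].round(0))
h=np.array([.5203,.0879]);d=np.array([np.cos(1.3312),np.sin(1.3312)])
for th in(1.75,1.5,1.3,1.2): 
    for t in(-.035,.035):
        q=h+d*(.182-.208*np.cos(th))+t*np.array([d[1],-d[0]]);print(th,t,proj(m,[*q,.14+.208*np.sin(th)]).round(0))
E
```

```text
19.8 X 0.1433 t -0.0003 tipz 0.2983 [-0.7  1.5  2.4]
[  0  18  50  55 655] [22. 48.]
[ 105  153  117   82 3541] [174. 197.]
[ 16 173  42  41  75] [ 37. 198.]
[521 180  34   7 105] [539. 183.]
[ 506  233   50   62 1935] [529. 255.]
[540 276  21  23 417] [550. 287.]
[317 296  19  19 292] [326. 305.]
[486 338  41  20 495] [506. 348.]
[ 74 362  30   8 111] [ 89. 365.]
[ 59 452  79  28 403] [114. 460.]
[295 466  16  14 109] [301. 474.]
[140 468  31  12 257] [154. 475.]
1.75 -0.035 [129. 208.]
1.75 0.035 [144. 174.]
1.5 -0.035 [154. 217.]
1.5 0.035 [169. 182.]
1.3 -0.035 [176. 225.]
1.3 0.035 [191. 190.]
1.2 -0.035 [187. 229.]
1.2 0.035 [202. 195.]
```

The wrist force shows the tip is in contact with the lid. I'll follow the arc.

Emit:
jog_arm --rows '[[[0, -0.0085, 0.005, 0], [0, -0.0085, 0.004, 0], [0, -0.0083, 0.0042, 0], [0, -0.008, 0.0046, 0], [0, -0.0077, 0.0051, 0], [0, -0.0074, 0.0055, 0], [0, -0.0071, 0.0059, 0], [0, -0.0068, 0.0063, 0], [0, -0.0064, 0.0067, 0], [0, -0.006, 0.007, 0]]]'

```text
time_s: 21.1
tcp_pos: [0.5362, 0.1547, 0.3127]
ee_rot: [[-0.971, 0.238, -0.001], [0.238, 0.971, -0.0], [0.0, -0.0, -1.0]]
wrist_force: [0.6, 0.1, 2.0]
gripper_width: 0.004
gripper_force: 0.8
```

```bash
python3 st.py
```

```text
21.1 X 0.0687 t -0.0004 tipz 0.243 [0.6 0.1 2. ]
```

On the path: X is 0.0687 and tip z is 0.243, as planned for 0.67 rad.

Emit:
jog_arm --rows '[[[0, -0.0056, 0.0073, 0], [0, -0.0052, 0.0076, 0], [0, -0.0048, 0.0079, 0], [0, -0.0043, 0.0082, 0], [0, -0.0039, 0.0084, 0], [0, -0.0034, 0.0086, 0], [0, -0.0029, 0.0088, 0], [0, -0.0024, 0.0089, 0], [0, -0.0019, 0.009, 0], [0, -0.0014, 0.009, 0]]]'

```text
time_s: 22.35
tcp_pos: [0.5279, 0.1203, 0.2289]
ee_rot: [[-0.971, 0.238, -0.0], [0.238, 0.971, -0.0], [0.0, -0.0, -1.0]]
wrist_force: [-1.3, -0.3, 1.0]
gripper_width: 0.008
gripper_force: 0.6
```

Emit:
jog_arm --rows '[[[0, -0.0009, 0.006, 0], [0, 0, 0.005, 0], [0, 0, 0.003, 0], [0, 0, 0.002, 0], [0, 0, 0.001, 0]]]'

```text
time_s: 22.98
tcp_pos: [0.5277, 0.1195, 0.2125]
ee_rot: [[-0.971, 0.238, -0.0], [0.238, 0.971, -0.0], [0.0, -0.0, -1.0]]
wrist_force: [-0.5, -0.2, 1.2]
gripper_width: 0.005
gripper_force: 0.6
```

```bash
python3 st.py
```

```text
22.975 X 0.0325 t -0.0003 tipz 0.1428 [-0.5 -0.2  1.2]
```

Emit:
jog_arm --rows '[[[0, 0, 0.001, 0], [0, 0, 0.001, 0], [0, 0, 0.001, 0], [0, 0, 0, 0]]]'

```text
time_s: 23.48
tcp_pos: [0.5277, 0.1196, 0.2115]
ee_rot: [[-0.971, 0.237, 0.001], [0.237, 0.971, -0.0], [-0.001, 0.0, -1.0]]
wrist_force: [-4.2, -1.1, 10.5]
gripper_width: 0.009
gripper_force: 5.3
```

The force rose to 10.5 N with the tip at 0.1418 m, so the lid is on its stop. I'll retract and check.

Emit:
jog_arm --rows '[[[0, 0, -0.005, 0], [0, 0, -0.015, 0], [0, 0, -0.025, 0], [0, 0, -0.03, 0], [0, 0, -0.03, 0], [0, 0, -0.025, 0], [0, 0, -0.015, 0], [0, 0, 0, 0], [0, 0, 0, 0]]]'

```text
time_s: 24.6
tcp_pos: [0.5273, 0.1195, 0.3534]
ee_rot: [[-0.971, 0.238, -0.002], [0.238, 0.971, -0.001], [0.002, -0.001, -1.0]]
wrist_force: [-0.5, -1.0, -0.5]
gripper_width: 0.008
gripper_force: 0.0
```

```bash
python3 st.py; python3 - <<'E'
from h import *
m=camera_model("wrist");im=capture("wrist");cv2.imwrite("pics/w6.png",im[:,:,::-1])
# black bead: expected at X=-.026
h=np.array([.5203,.0879]);d=np.array([np.cos(1.3312),np.sin(1.3312)]);tt=np.array([d[1],-d[0]])
for X in(-.0215,-.026,-.0305): print(X,[proj(m,[*(h+d*X+t*tt),.1445]).round(0).tolist() for t in(-.035,0,.035)])
k=(im.max(2)<50).astype(np.uint8);k[300:]=0;n,l,st,c=cv2.connectedComponentsWithStats(k)
print([(st[i].tolist(),c[i].round(1).tolist()) for i in range(1,n) if st[i,4]>60])
E
```

```text
24.6 X 0.0323 t -0.0007 tipz 0.2837 [-0.5 -1.  -0.5]
-0.0215 [[257.0, 199.0], [259.0, 238.0], [261.0, 273.0]]
-0.026 [[252.0, 199.0], [254.0, 238.0], [256.0, 273.0]]
-0.0305 [[247.0, 200.0], [250.0, 238.0], [252.0, 273.0]]
[([111, 149, 46, 42, 1509], [133.5, 168.9]), ([479, 151, 8, 48, 71], [482.2, 175.7]), ([249, 200, 11, 75, 521], [254.1, 236.6]), ([300, 287, 17, 13, 185], [307.8, 293.9]), ([320, 287, 17, 13, 183], [328.1, 293.9])]
```

The bead is where a shut lid would put it: measured (254,237), predicted (254,238). The robot is clear of everything.

```bash
python3 -c "
from station import *
print(finish_job())"
```

```text
the job is handed in; nothing more can be done
None
```

I handed the job in at about 25 s: the basket hangs by its lip on the tank's front rim with both cups in it, and the lid is pushed gently to its stop. I last saw the basket and cups just before closing the lid, and the hand-in gave no verdict.

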